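Switch the bench suction over

TASK

The dust extractor has to be switched from the red gate to the blue one: with a fingertip, gently push the blue lever round until it points at the green tab, centred over it. Only then push the red lever fully home to its shut stop, square across its pipe. Do not pick up or shift anything on the bench, leave the green tab where it is, and finish clear of everything.

Things in the scene. Friction and masses are not known exactly. Their poses are not given: they have to be found in the camera images.
- blue_gate: suction pipe gate with the blue lever: origin on the bench under the lever's pivot; x along the pipe from the black suction mouth to the elbow (away from the robot, within 0.25 rad), y left, z up. Bolted down. Pipe 80 mm across, axis 60 mm up; mouth (116 mm across) ends 157 mm before the pivot, elbow 280 mm beyond it. White dial plate round the pivot, radius 62 mm, top 121 mm up. Carries the green tab.
- blue_lever (a joint): turn of the blue lever, rad: 0 = in line with the pipe, pointing to the elbow (fully open, stop); grows anticlockwise seen from above (towards the gate's +y) to 1.571 = square across the pipe (shut, stop). Stiff pivot, 0.22 N m, stays where left. Starts nearly shut, 1.25 to 1.5
- blue_lever_end (a point): point on the blue lever, mid-thickness, 100 mm from the pivot; x axis outward along the lever. Lever: flat blue bar 14 mm wide, 12 mm thick, underside 140 mm and top 152 mm above the bench, reaching 125 mm from the pivot. Outside the dial plate the space beside and below it is free (40 mm over the pipe)
- red_gate: suction pipe gate with the red lever: origin on the bench under the lever's pivot; x along the pipe from the black suction mouth to the elbow (away from the robot, within 0.25 rad), y left, z up. Bolted down. Pipe 80 mm across, axis 60 mm up; mouth (116 mm across) ends 157 mm before the pivot, elbow 280 mm beyond it. White dial plate round the pivot, radius 62 mm, top 121 mm up.
- red_lever (a joint): turn of the red lever, rad: 0 = in line with the pipe, pointing to the elbow (fully open, stop); grows anticlockwise seen from above (towards the gate's +y) to 1.571 = square across the pipe (shut, stop). Stiff pivot, 0.22 N m, stays where left. Starts nearly open, 0.05 to 0.35
- red_lever_end (a point): point on the red lever, mid-thickness, 100 mm from the pivot; x axis outward along the lever. Lever: flat red bar 14 mm wide, 12 mm thick, underside 140 mm and top 152 mm above the bench, reaching 125 mm from the pivot. Outside the dial plate the space beside and below it is free (40 mm over the pipe)
- tab (a point): middle of the top of the green tab on the rim of the blue gate's dial plate, 58 mm from the pivot (tab's outer edge at 70 mm), 126 mm above the bench; the lever passes 14 mm over it. Tab 28 mm wide along the rim, 24 mm deep; x axis outward from the pivot. It sits at 0.35 to 0.85 rad on the lever's scale; a finger that hits it can shift it
- box_blank: wooden box block 110 x 65 x 60 mm with two round holes, between the gates; origin under its middle. Bystander, loose.
- glue: yellow glue bottle, 56 mm across, 160 mm high, standing; origin under its middle. Bystander, loose.
- pencil: yellow flat carpenter's pencil 150 x 14 x 8 mm, lying; origin under its middle. Bystander, loose.
- screwdriver: screwdriver, lying; origin under its middle. Bystander, loose.
- screw_jar: glass jar with steel lid, 60 mm across, 70 mm high; origin under its middle. Bystander, loose.
- offcut: brown wood offcut 160 x 50 x 25 mm; origin under its middle. Bystander, loose.
- mallet: wooden mallet lying, 60 mm high, head 70 x 120 mm, handle 220 mm; origin under its middle (the head end). Bystander, loose.
- drill: cordless drill standing on its battery, about 195 mm high; origin under its middle. Bystander, loose.

How it is judged (in metres and radians):
On the way, in this order (a step that is already met when the one before it is completed fails the run):
1. the blue lever points at the green tab while the red gate is still open (angle between the x axis of blue_lever_end and the x axis of tab, either way round below 0.1 rad and value of joint red_lever below 0.6 rad and velocity of joint blue_lever between -0.03 and 0.03 rad/s), for 0.2 s.
2. the red lever is at its shut stop, the blue one still at the tab (value of joint red_lever above 1.48 rad and angle between the x axis of blue_lever_end and the x axis of tab, either way round below 0.1 rad), for 0.2 s.
At the end, for the whole second after the job is handed in: the blue lever lies within 0.10 rad (6 degrees) of the green tab's middle, the red lever within 0.09 rad (5 degrees) of its shut stop, both at rest (all of step 2 and velocity of joint blue_lever between -0.03 and 0.03 rad/s and velocity of joint red_lever between -0.03 and 0.03 rad/s); the robot touches nothing.
It fails at once if a loose thing on the bench is shifted by more than 20 mm or lifted (distance of any of box_blank, glue, pencil, screwdriver, screw_jar, offcut, mallet, drill from where it was at the start of the episode above 0.02 m).
It fails at once if the green tab is pushed more than 5 mm out of place (distance of tab from where it was at the start of the episode above 0.005 m).
It fails at once if a lever or gate is pushed with more than 40 N (contact force between the fingers and blue_gate above 40 N or contact force between the fingers and red_gate above 40 N).
It also fails if it takes over 69 s, if anything falls off the work surface, if the arm or the gripper's body presses on something with over 40 N, if the wrist force passes 120 N, or if a joint passes its speed limit or range.

ROBOT

A 6-joint arm with a two-finger parallel gripper is mounted at the origin on the work surface. World frame = base frame: x ahead of the robot, y to its left, z up, the work surface at z = 0. Lengths are in mm, angles in rad, forces in N, time in s.
With the tool pointing down it reaches from about 400 to 925 mm from the base axis. Payload 12.5 kg.
Tool frame: the origin (TCP) lies between the finger pads; the fingertips stand 11 mm ahead of it and the grasp point (between the pads) lies 8 mm behind it (env.tip_extent is the distance from the TCP to the fingertips, in mm); x points along the fingers, z is the direction in which the jaws open and shut, and the axes are right-handed (so a half turn about x gives the same grasp; the last joint's range is limited). The gripper opens to 95 mm and grips with 3 to 60 N. Pads are 20 mm wide; open, the fingers measure 119 mm over their backs; the gripper's body (75 mm by 180 mm) begins 59 mm behind the grasp point.
Start: joints at [-1.455, 0.491, 1.559, -0, 1.092, -0.106], TCP at [137.513, -609.701, 225.661] pointing down, gripper open.
Joint ranges: [-3.1, 3.1], [-0.84, 2.19], [0.05, 2.79], [-1.13, 4.28], [0.06, 2.93], [-2.69, 2.69]. Speed limits (rad/s): [2.22, 2.22, 2.79, 3.14, 3.14, 3.14].

INTERFACE

Orientations are given as [roll, pitch, yaw] about the fixed x, y, z axes, in that order (R = Rz(yaw) Ry(pitch) Rx(roll)).
In Python, from cell import status, imaging, env gives the robot as it stands. The module is installed in compiled form; this text tells all that it offers.
- The arm moves only by the tool apply_moves, never from a script. Its argument "increments" is a list of rows, each a list of 5 numbers: the closure, from 0 (fully open) to 1 (shut), then the shift along the tool's x, y, z in mm, then the turn about the tool's x in degrees. A call has 1 to 10 rows; each row shifts and turns the commanded pose from where the row before left it, along the tool's axes as they then stand; what a row does not reach is not made up. A row lasts 1/10 s, in which the tool goes at most 50 mm and 8.59 degrees, less where a joint would pass 70% of its speed; a pose out of reach is approached as far as the arm can. A call with a gripper value outside its range is refused whole. The fingers move at their own pace and stop on an object; the grip force is fixed at half the most. Time passes only in rows, so rows that do not move let the fingers close. It gives the time, the measured TCP pose, the force and the opening at its end, in the units of the state.
- status.state(): the state, without advancing time (a new reading comes with each control period).
- imaging.read_camera(name): name is "side" or "top" or "wrist"; returns a dict with "pixels" (420x560x3 uint8, red, green, blue), "fovy" (degrees; the focal length in pixels is half the picture's height over the tangent of half this angle, whatever the lens; pixels are square), "cx", "cy" (the principal point, pixels), "R" (3x3) and "t" (3): a world point X has camera coordinates R X + t. Camera axes: x right, y down, z forward; pixel columns grow to the right and rows downward; lengths in mm; the calibration is good to about 2 mm. The wrist camera is an equidistant fisheye: a pixel r from the principal point sees the ray r / f radians off the axis. A picture is of the moment at which its call begins. There is no depth.
- env.job_done(): hands the job in, once; it reports no verdict.
The state is a dict: "t": time; "joints": joint angles; "qvel": joint speeds; "tau": joint torques, N m; "eef_pos": TCP position; "tcp_rot": TCP orientation; "ft_force": force on the tool from outside, world axes, zero at the start; "moment": the same for the moment, N m; "opening": opening from 0.0 (shut) to 1.0 (fully open).
Only numpy, scipy, OpenCV 4.12 (cv2) and the standard library are available. Lean on these libraries where they do the work, as an engineer would, in place of code of your own. Each camera call takes 0.05 s, during which the arm holds its last target. There are 200 camera calls.

## Working session

There is one attempt and no reset: what is moved stays moved. The work goes in short steps, Python scripts to look and compute and a tool call to move; the robot and the scene stay as the last step left them, time stands still between calls to the robot, and variables do not carry over. Pictures are saved under pics/ and viewed, about 8 in all and at most 12, crops included, and the job is handed in when it is done.

Besides the shell and the picture viewer there is one more tool, called after "Call:" as name(argument=value, ...), one argument or row to a line, values as JSON. apply_moves: Moves the arm, as the interface text tells. Its arguments: {"type":"object","properties":{"increments":{"type":"array"}},"required":["increments"]}

```bash
mkdir -p pics
cat > h.py <<'E'
import numpy as np, cv2
from cell import status, imaging, env
def shot(n,f=None):
    c=imaging.read_camera(n)
    if f: cv2.imwrite('pics/'+f,c['pixels'][:,:,::-1])
    return c
def foc(c): return c['pixels'].shape[0]/2/np.tan(np.radians(c['fovy'])/2)
def ray(c,u,v,fish=False):
    f=foc(c);x,y=(u-c['cx']),(v-c['cy'])
    if fish:
        r=np.hypot(x,y);a=r/f;d=np.array([np.sin(a)*x/max(r,1e-9),np.sin(a)*y/max(r,1e-9),np.cos(a)])
    else: d=np.array([x/f,y/f,1.])
    R=np.array(c['R']);t=np.array(c['t'])
    return -R.T@t, R.T@d
def plane(c,u,v,z,fish=False):
    o,d=ray(c,u,v,fish); return o+d*(z-o[2])/d[2]
def proj(c,X):
    p=np.array(c['R'])@np.array(X,float)+np.array(c['t']); f=foc(c); return p[0]/p[2]*f+c['cx'],p[1]/p[2]*f+c['cy']
E
python3 - <<'E'
from h import *
a=shot('top');b=shot('side')
cv2.imwrite('pics/top1.png',a['pixels'][:,:,::-1]);cv2.imwrite('pics/side1.png',b['pixels'][:,:,::-1])
for c in(a,b): print(c['fovy'],c['cx'],c['cy'],-np.array(c['R']).T@np.array(c['t']),np.array(c['R']).round(3).tolist())
print(status.state())
E
```

```text
47.33560781449912 284.76743879361584 208.64067273465622 [ 344.11793814   -5.68019425 1290.31396774] [[0.01, -1.0, -0.007], [-0.982, -0.009, -0.188], [0.188, 0.009, -0.982]]
45.4699108337316 284.48121185959747 208.27379335646023 [ 236.1073898  1159.81439077  842.20257814] [[-0.963, -0.268, -0.011], [-0.131, 0.505, -0.853], [0.234, -0.821, -0.521]]
{'t': 0.1, 'joints': array([-1.45459505e+00,  4.91450680e-01,  1.55934764e+00, -4.95210619e-05,
        1.09170806e+00, -1.05617360e-01]), 'qvel': array([ 0.00088639, -0.00049929, -0.00174982,  0.00028079,  0.00124   ,
        0.00047228]), 'tau': array([ 2.64917318e-03, -6.13623905e+01, -2.58605021e+01,  6.94570248e-02,
        4.70366213e-02, -5.78727372e-05]), 'eef_pos': array([ 137.48087431, -609.49828629,  225.16445325]), 'tcp_rot': array([3.08401079, 1.56988155, 1.73505595]), 'ft_force': array([0.48567101, 0.1663303 , 0.38344635]), 'moment': array([ 0.03104685,  0.01003829, -0.00750941]), 'opening': 0.999821560458832}
```

View pics/top1.png

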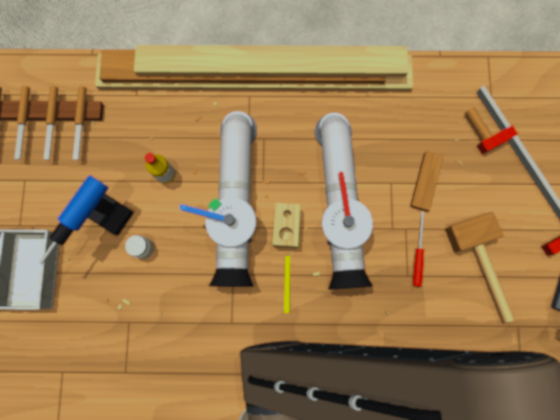

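View pics/side1.png

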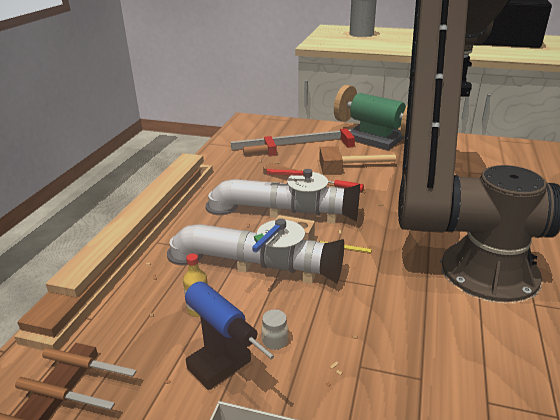

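```bash
cat >> h.py <<'E'
def masks(im):
    h=cv2.cvtColor(im,cv2.COLOR_RGB2HSV);H,S,V=[h[...,i].astype(int) for i in range(3)]
    return dict(blue=(abs(H-110)<14)&(S>120)&(V>50),green=(abs(H-65)<18)&(S>120)&(V>50),red=((H<6)|(H>174))&(S>150)&(V>60),white=(S<60)&(V>150))
def comps(m,amin=15):
    n,l,s,c=cv2.connectedComponentsWithStats(m.astype(np.uint8),connectivity=8)
    return [(l==i,s[i],c[i]) for i in range(1,n) if s[i][4]>=amin]
def line(c,m,z,fish=False):
    v,u=np.nonzero(m);P=np.array([plane(c,a,b,z,fish)[:2] for a,b in zip(u,v)])
    k=P.mean(0);d=np.linalg.svd(P-k)[2][0];s=(P-k)@d
    return k,d,s.min(),s.max()
E
python3 - <<'E'
from h import *
a=shot('top');M=masks(a['pixels'])
for k in('blue','green','red'):
    for m,s,c in comps(M[k]):
        u,v=c
        if k=='green': print(k,s,c.round(1),plane(a,u,v,126)[:2].round(1))
        elif 150<u<400 and 150<v<260:
            q,d,l,h=line(a,m,152); print(k,s,c.round(1),q.round(1),d.round(3),l.round(1),h.round(1),'ends',(q+l*d).round(1),(q+h*d).round(1))
for n,(x,y,w,h) in dict(b=(200,190,60,60),r=(318,190,60,62)).items():
    W=M['white'][y:y+h,x:x+w]; v,u=np.nonzero(W)
    print(n,plane(a,229.5 if n=='b' else 348,220 if n=='b' else 222,155)[:2],W.sum())
# tool axes
from scipy.spatial.transform import Rotation as Ro
print(Ro.from_euler('xyz',status.state()['tcp_rot']).as_matrix().round(3))
cr=a['pixels'][90:300,150:400,::-1];cv2.imwrite('pics/crop1.png',cv2.resize(cr,None,fx=3,fy=2.85,interpolation=cv2.INTER_CUBIC)[:, :] if 0 else cv2.resize(cr[:200],None,fx=3,fy=3,interpolation=cv2.INTER_CUBIC))
E
```

```text
blue [181 206  43  14 190] [202.3 212.4] [551.1 204.2] [0.25  0.968] -51.6 54.6 ends [538.2 154.3] [564.7 257.1]
green [209 200  11  10  68] [214.3 204.4] [576.4 180. ]
red [340 173   9  42 162] [343.9 193.9] [ 600.1 -138.5] [-0.99  -0.142] -53.0 50.5 ends [ 652.5 -130.9] [ 550.  -145.7]
b [532.62599651 137.45025851] 1972
r [ 530.29199077 -147.05624317] 2072
[[-0.     0.976  0.22 ]
 [ 0.001  0.22  -0.976]
 [-1.     0.    -0.001]]
```

View pics/crop1.png

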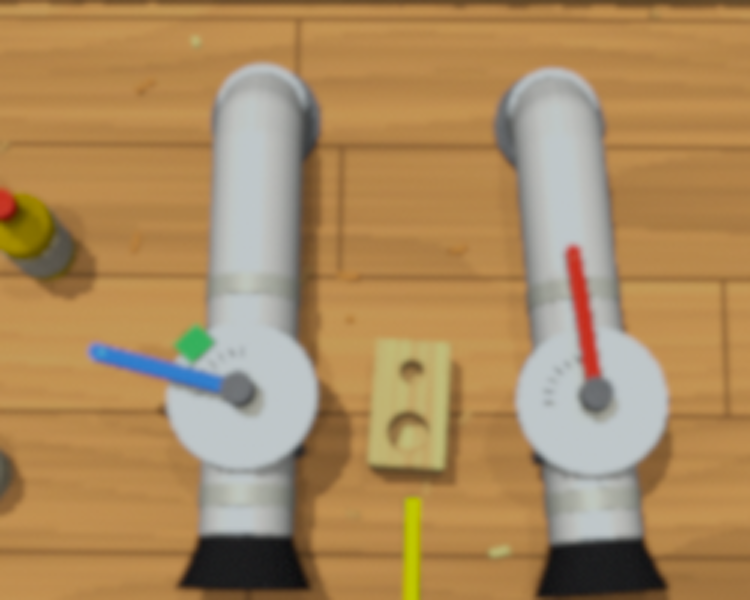

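The top view shows the blue pivot near (533, 137) with its lever at 1.32 rad world, and the tab at (576, 180), which is 0.78 rad. The red pivot is near (529, -148) with its lever at 0.14 rad. The lengths agree with the sizes given. I'll shut the gripper and move high, by way of the front.

Call:
apply_moves(
  increments=[
    [1, 0, 42.9, -11.8, 0],
    [1, 0, 42.9, -11.8, 0],
    [1, 0, 42.9, -11.8, 0],
    [1, 0, 42.9, -11.8, 0],
    [1, 0, 42.9, -11.8, 0],
    [1, 0, 42.9, -11.8, 0],
    [1, 0, 42.9, -11.8, 0],
    [1, 0, 42.9, -11.8, 0],
    [1, 0, 42.9, -11.8, 0],
    [1, 0, 42.9, -11.8, 0],
  ],
)

```text
t: 1.15
eef_pos: [531.5, -399.0, 225.5]
tcp_rot: [-2.294, 1.57, 2.64]
ft_force: [0.0, -0.0, 1.1]
opening: 0.213
```

Call:
apply_moves(
  increments=[
    [1, 0, 8.4, -42.3, 0],
    [1, 0, 8.4, -42.3, 0],
    [1, 0, 8.4, -42.3, 0],
    [1, 0, 8.4, -42.3, 0],
    [1, 0, 8.4, -42.3, 0],
    [1, 0, 8.4, -42.3, 0],
    [1, 0, 8.4, -42.3, 0],
    [1, 0, 8.4, -42.3, 0],
    [1, 0, 8.4, -42.3, 0],
    [1, 0, 8.4, -42.3, 0],
  ],
)

```text
t: 2.15
eef_pos: [518.6, 32.6, 225.6]
tcp_rot: [-0.811, 1.571, -2.16]
ft_force: [0.7, 0.1, 0.4]
opening: 0.003
```

Call:
apply_moves(
  increments=[
    [1, 0, 8.4, -42.3, 0],
    [1, 0, 8.4, -42.3, 0],
    [1, 0, 8.4, -42.3, 0],
    [1, 0, 8.4, -42.3, 0],
    [1, 0, 8.4, -42.3, 0],
    [1, 0, 0, 0, 7],
    [1, 0, 0, 0, 7],
    [1, 0, 0, 0, 7],
    [1, 0, 0, 0, 6],
    [1, 0, 0, 0, 0],
  ],
)

```text
t: 3.15
eef_pos: [513.3, 246.5, 225.4]
tcp_rot: [-0.819, 1.57, -2.641]
ft_force: [-0.5, -0.2, -0.5]
opening: 0.003
```

```bash
cat >> h.py <<'E'
def st():
    from scipy.spatial.transform import Rotation as Ro
    s=status.state();R=Ro.from_euler('xyz',s['tcp_rot']).as_matrix()
    print(round(s['t'],2),'pos',s['eef_pos'].round(1),'ty',R[:,1].round(3),'tz',R[:,2].round(3),'F',s['ft_force'].round(1),'open',round(s['opening'],2)); return s['eef_pos'],R
E
python3 - <<'E'
from h import *
p,R=st()
print('to start',(R.T@(np.array([513,247.3,143])-p)).round(1))
c=shot('wrist','w1.png');print(c['fovy'],c['cx'],c['cy'],-np.array(c['R']).T@np.array(c['t']))
E
```

```text
3.15 pos [513.3 246.5 225.4] ty [ 0.969 -0.248 -0.   ] tz [-0.248 -0.969  0.   ] F [-0.5 -0.2 -0.5] open 0.0
to start [82.4 -0.4 -0.7]
65.70646984690485 278.02552120138495 204.73386158071432 [576.9547454  229.91757651 384.39643542]
```

View pics/w1.png

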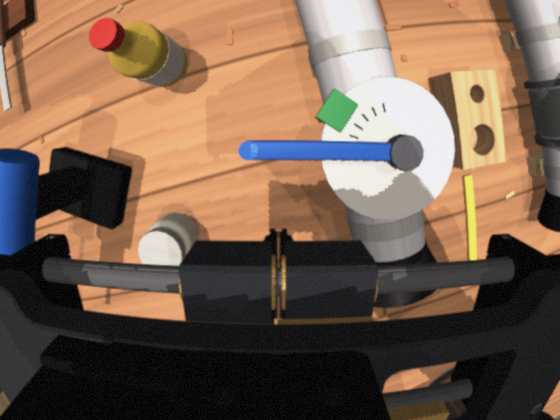

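The wrist view is close and clear. It shows the lever from (245,150) to (400,152), the tab at (337,110), the dial centred near (390,150), and the closed fingers at (278,285). I'll measure on this picture.

```bash
cat >> h.py <<'E'
def wm(c=None, col='blue', tab=True):
    c=c or shot('wrist');M=masks(c['pixels'])
    best=None
    for m,s,k in comps(M[col],200):
        q,d,l,h=line(c,m,152,True)
        w=np.ptp(0) if 0 else s[4]
        if 70<h-l<140 and (best is None or abs(h-l-110)<best[0]): best=(abs(h-l-110),q,d,l,h)
    if best is None: print('no lever'); return c
    _,q,d,l,h=best
    if tab:
        g=max(comps(M['green'],50),key=lambda x:x[1][4]);T=plane(c,*g[2],126,True)[:2]
    # dial: white edge fit
    W=max(comps(M['white'],500),key=lambda x:x[1][4]) if 0 else None
    # knob: dark grey blob at the lever end
    for sg in (1,-1):
        tip=q+(h if sg>0 else l)*d; P=tip-125*sg*d
        print('dir',sg,'ang',np.arctan2(*(sg*d)[::-1]).round(3),'len',(h-l).round(1),'tip',tip.round(1),'pivot',P.round(1),end=' ')
        if tab: print('tab',T.round(1),'r',np.hypot(*(T-P)).round(1),'tabang',np.arctan2(*(T-P)[::-1]).round(3),end='')
        print()
    return c
E
python3 - <<'E'
from h import *
c=wm()
for u,v in [(407,151)]:print('knob',plane(c,u,v,160,True))
# dial edge points clicked roughly
pts=[(325,130),(352,90),(392,78),(440,110),(454,150),(440,192),(390,220),(340,196),(324,165)]
P=np.array([plane(c,u,v,121,True)[:2] for u,v in pts])
A=np.c_[2*P,np.ones(len(P))];s=np.linalg.lstsq(A,(P**2).sum(1),rcond=None)[0];print('dial',s[:2],np.sqrt(s[2]+s[0]**2+s[1]**2))
E
```

```text
dir 1 ang 1.321 len 111.1 tip [567.4 260.6] pivot [536.6 139.4] tab [578.5 181.5] r 59.4 tabang 0.787
dir -1 ang -1.82 len 111.1 tip [540.  152.9] pivot [570.9 274. ] tab [578.5 181.5] r 92.8 tabang -1.488
knob [539.42113794 142.84839853 160.        ]
dial [536.12051516 140.76854615] 60.491009466534244
```

Call:
apply_moves(
  increments=[
    [1, 20, 0, 0, 0],
    [1, 20, 0, 0, 0],
    [1, 20, 0, 0, 0],
    [1, 12, 0, 0, 0],
    [1, 10, 0, 0, 0],
    [1, 0, 0, 0, 0],
  ],
)

```text
t: 3.85
eef_pos: [513.1, 246.3, 142.7]
tcp_rot: [-0.953, 1.569, -2.773]
ft_force: [0.2, -0.1, 0.5]
opening: 0.006
```

Call:
apply_moves(
  increments=[
    [1, 0, 8, 0, 0],
    [1, 0, 8, 0, 0],
    [1, 0, 6, 0, 0],
    [1, 0, 4, 0, 0],
    [1, 0, 2, 0, 0],
    [1, 0, 2, 0, 0],
    [1, 0, 1, 0, 0],
    [1, 0, 0, 0, 0],
  ],
)

```text
t: 4.65
eef_pos: [543.4, 238.8, 143.6]
tcp_rot: [-0.414, 1.571, -2.234]
ft_force: [0.8, 0.8, -0.1]
opening: 0.002
```

Call:
apply_moves(
  increments=[
    [1, 0, 3.5, -0.6, 2],
    [1, 0, 3.5, -0.6, 2],
    [1, 0, 3.5, -0.6, 2],
    [1, 0, 3.5, -0.6, 2],
    [1, 0, 3.5, -0.6, 2],
    [1, 0, 3.5, -0.6, 2],
    [1, 0, 3.5, -0.6, 2],
    [1, 0, 3.5, -0.6, 2],
    [1, 0, 3.5, -0.6, 2],
    [1, 0, 3.5, -0.6, 2],
  ],
)

```text
t: 5.65
eef_pos: [577.2, 230.7, 143.6]
tcp_rot: [-0.869, 1.57, -3.039]
ft_force: [-3.1, 0.5, 1.6]
opening: 0.008
```

Run:
```python
from h import *
st(); c=shot('wrist','w2.png'); wm(c)
```

```text
5.65 pos [577.2 230.7 143.6] ty [ 0.825 -0.564 -0.001] tz [-0.564 -0.825  0.001] F [-3.1  0.5  1.6] open 0.01
dir 1 ang -2.172 len 111.4 tip [545.3 150. ] pivot [616.  253.1] tab [581.4 180.5] r 80.4 tabang -2.015
dir -1 ang 0.97 len 111.4 tip [608.3 241.9] pivot [537.6 138.8] tab [581.4 180.5] r 60.5 tabang 0.761
```

View pics/w2.png

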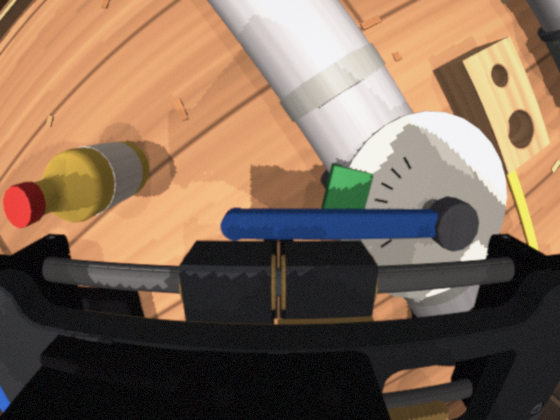

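The lever is pressed flat against the finger, with camera and tool both reading 0.97 rad. The remaining turn to the tab at about 0.783 rad is roughly 10.7°.

Call:
apply_moves(
  increments=[
    [1, 0, 3.5, -0.6, 2],
    [1, 0, 3.5, -0.6, 2],
    [1, 0, 3.5, -0.6, 2],
    [1, 0, 2.6, -0.5, 1.5],
    [1, 0, 1.8, -0.3, 1],
    [1, 0, 1.8, -0.3, 1],
    [1, 0, 1.8, -0.3, 1],
    [1, 0, 0, 0, 0],
  ],
)

```text
t: 6.5
eef_pos: [594.3, 221.3, 143.5]
tcp_rot: [1.428, 1.571, -0.926]
ft_force: [-1.4, -0.5, -0.2]
opening: 0.005
```

Run:
```python
from h import *
p,R=st(); print(np.arctan2(R[1,1],R[0,1])+np.pi/2); c=shot('wrist'); wm(c)
m=comps(masks(c['pixels'])['green'],20)
print([(s,k) for _,s,k in m])
```

```text
6.5 pos [594.3 221.3 143.5] ty [ 0.709 -0.705  0.   ] tz [-0.705 -0.709  0.   ] F [-1.4 -0.5 -0.2] open 0.01
0.7883415633217561
dir 1 ang -2.372 len 111.2 tip [547.1 148.4] pivot [636.8 235.4] tab [585.4 175.7] r 78.8 tabang -2.282
dir -1 ang 0.77 len 111.2 tip [626.9 225.8] pivot [537.2 138.7] tab [585.4 175.7] r 60.7 tabang 0.653
[(array([326, 187,  41,  23, 780], dtype=int32), array([345.00384615, 199.13461538]))]
```

Call:
apply_moves(
  increments=[
    [1, 0, -6, 0, 0],
    [1, 0, -12, 0, 0],
    [1, 0, -16, 0, 0],
    [1, -20, -5, 0, 0],
    [1, -35, 0, 0, 0],
    [1, -35, 0, 0, 0],
    [1, -10, 0, 0, 0],
    [1, 0, 0, 0, 0],
  ],
)

```text
t: 7.35
eef_pos: [566.2, 249.9, 245.1]
tcp_rot: [2.641, 1.568, 0.29]
ft_force: [0.4, -0.4, -0.7]
opening: 0.008
```

Run:
```python
from h import *
st(); c=shot('wrist','w3.png'); wm(c)
m=comps(masks(c['pixels'])['green'],10)
print([(s,k) for _,s,k in m])
a=shot('top');M=masks(a['pixels'])
for m,s,k in comps(M['red']):
    if 300<k[0]<400 and 150<k[1]<260: print('red',line(a,m,152))
```

```text
7.35 pos [566.2 249.9 245.1] ty [ 0.71  -0.704  0.001] tz [-0.704 -0.71  -0.003] F [ 0.4 -0.4 -0.7] open 0.01
dir 1 ang -2.373 len 111.5 tip [545.8 149.3] pivot [635.7 236.2] tab [585.9 174.2] r 79.5 tabang -2.247
dir -1 ang 0.768 len 111.5 tip [626.  226.8] pivot [536.1 139.9] tab [585.9 174.2] r 60.5 tabang 0.603
[(array([312, 122,  25,   8, 166], dtype=int32), array([324.13855422, 125.54216867])), (array([311, 147,  26,   6, 122], dtype=int32), array([323.57377049, 149.60655738]))]
red (array([ 599.84879331, -138.55424567]), array([-0.98964891, -0.14350967]), np.float64(-53.20110360395399), np.float64(50.32478427459526))
```

View pics/w3.png

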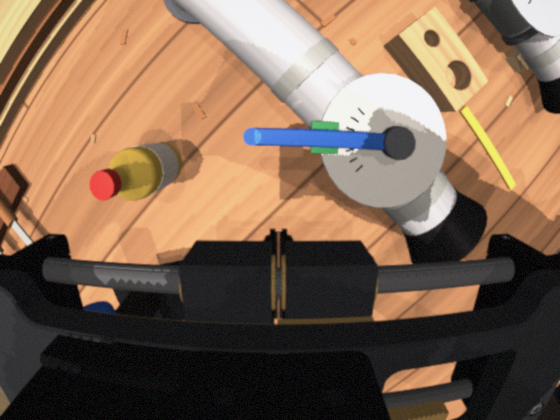

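Run:
```python
from h import *
c=shot('wrist');M=masks(c['pixels'])['green']
v,u=np.nonzero(M); E=[]
for col in range(u.min()+4,u.max()-3):
    r=v[u==col];E.append((plane(c,col,r.min()-.5,126,True)[:2],plane(c,col,r.max()+.5,126,True)[:2]))
E=np.array(E);A,B=E.mean(0);T=(A+B)/2
for P in ((536.1,139.9),(536.1,140.8),(537.2,138.7)):
    d=T-np.array(P);print(A,B,np.hypot(*(A-B)),T,np.hypot(*d),np.arctan2(d[1],d[0]))
# red lever and path to it
p,R=st()
P=np.array([531.5,-146.]);th=0.144
d=np.array([np.cos(th),np.sin(th)]);n=np.array([-d[1],d[0]])
g=P+100*d-47*n;print('goal',g,(R.T@(np.r_[g,245]-p)).round(1))
```

```text
[587.9860506  172.29015783] [569.431329   190.16441393] 25.763670637893927 [578.7086898  181.22728588] 59.35861356834657 0.7701329046411256
[587.9860506  172.29015783] [569.431329   190.16441393] 25.763670637893927 [578.7086898  181.22728588] 58.735558992613875 0.7591336161814889
[587.9860506  172.29015783] [569.431329   190.16441393] 25.763670637893927 [578.7086898  181.22728588] 59.426773202824634 0.7975185224375814
7.5 pos [565.7 249.1 242.1] ty [ 0.71  -0.704 -0.001] tz [-0.704 -0.71   0.002] F [ 1.  -0.2 -0.4] open 0.01
goal [ 637.20962438 -178.16326029] [ -2.8 351.7 253. ]
```

Run:
```python
from h import *
print(status.state()['joints'].round(3))
a=shot('top')
# red pipe axis: elbow/mouth from top view; white edges of pipe at rows
im=a['pixels'];M=masks(im)
for nm,lo,hi in(('blue',190,275),('red',305,385)):
  r=[]
  for v in (140,150,160,265,282):
    row=im[v,lo:hi].astype(int); w=(row.max(1)-row.min(1))<45
    u=np.nonzero(w)[0]+lo
    r.append((v,u.min(),u.max()))
  print(nm,r,[plane(a,(x+y)/2,v,80)[:2].round(1).tolist() for v,x,y in r])
```

```text
[ 0.308  0.467  1.555 -0.     1.122  2.66 ]
blue [(140, np.int64(221), np.int64(253)), (150, np.int64(221), np.int64(250)), (160, np.int64(220), np.int64(250)), (265, np.int64(190), np.int64(247)), (282, np.int64(190), np.int64(251))] [[759.8, 133.9], [732.2, 137.0], [704.8, 137.5], [430.0, 171.0], [387.7, 164.4]]
red [(140, np.int64(317), np.int64(350)), (150, np.int64(323), np.int64(352)), (160, np.int64(323), np.int64(353)), (265, np.int64(333), np.int64(363)), (282, np.int64(331), np.int64(369))] [[761.8, -121.3], [734.3, -131.6], [707.0, -132.6], [433.1, -154.8], [390.9, -159.2]]
```

Call:
apply_moves(
  increments=[
    [1, 0, 35.2, 25.3, 0],
    [1, 0, 35.2, 25.3, 0],
    [1, 0, 35.2, 25.3, 0],
    [1, 0, 35.2, 25.3, 0],
    [1, 0, 35.2, 25.3, 0],
    [1, 0, 35.2, 25.3, 0],
    [1, 0, 35.2, 25.3, 0],
    [1, 0, 35.2, 25.3, 0],
    [1, 0, 35.2, 25.3, 0],
    [1, 0, 35.2, 25.3, 0],
  ],
)

```text
t: 8.55
eef_pos: [637.8, -180.4, 242.1]
tcp_rot: [-1.144, 1.569, 2.786]
ft_force: [0.8, -0.2, -0.4]
opening: 0.007
```

Call:
apply_moves(
  increments=[
    [1, 0, 0, 0, -8.5],
    [1, 0, 0, 0, -8.5],
    [1, 0, 0, 0, -8.5],
    [1, 0, 0, 0, -8.5],
    [1, 0, 0, 0, -8.5],
    [1, 0, 0, 0, -8.5],
    [1, 0, 0, 0, -8.5],
    [1, 0, 0, 0, -8.5],
    [1, 0, 0, 0, -8.5],
    [1, 0, 0, 0, -8.5],
  ],
)

```text
t: 9.55
eef_pos: [637.7, -178.5, 242.0]
tcp_rot: [-2.615, 1.569, 2.805]
ft_force: [-0.1, 0.4, -0.1]
opening: 0.002
```

Call:
apply_moves(
  increments=[
    [1, 0, 0, 0, -8.5],
    [1, 0, 0, 0, -8.5],
    [1, 0, 0, 0, -8.5],
    [1, 0, 0, 0, -8.5],
    [1, 0, 0, 0, -8.5],
    [1, 0, 0, 0, -8.5],
    [1, 0, 0, 0, -7],
    [1, 0, 0, 0, 0],
    [1, 0, 0, 0, 0],
  ],
)

```text
t: 10.45
eef_pos: [637.9, -178.6, 242.6]
tcp_rot: [2.676, 1.569, 2.815]
ft_force: [-0.5, -0.2, 0.3]
opening: 0.003
```

Run:
```python
from h import *
p,R=st(); print(status.state()['joints'].round(2)); c=shot('wrist','w4.png'); wm(c,'red',False)
```

```text
10.45 pos [ 637.9 -178.6  242.6] ty [-0.139  0.99   0.001] tz [ 0.99   0.139 -0.001] F [-0.5 -0.2  0.3] open 0.0
[-0.37  0.53  1.44 -0.    1.17 -0.51]
dir 1 ang -2.993 len 110.9 tip [ 547.2 -146. ] pivot [ 670.9 -127.5] 
dir -1 ang 0.148 len 110.9 tip [ 657.  -129.6] pivot [ 533.3 -148.1]
```

View pics/w4.png

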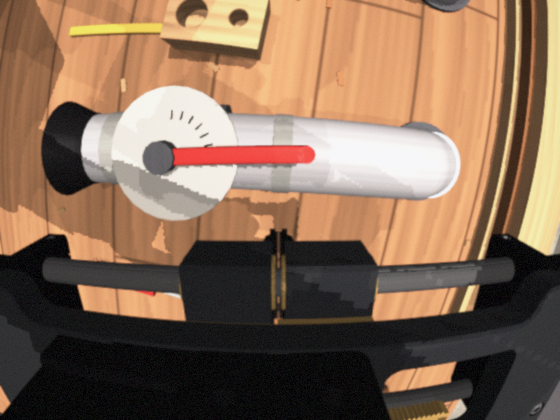

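Call:
apply_moves(
  increments=[
    [1, 25, 0, 0, 0],
    [1, 25, 0, 0, 0],
    [1, 25, 0, 0, 0],
    [1, 14, 0, 0, 0],
    [1, 10, 0, 0, 0],
    [1, 0, 8, 0, 0],
    [1, 0, 8, 0, 0],
    [1, 0, 6, 0, 0],
    [1, 0, 3, 0, 0],
    [1, 0, 2, 0, 0],
  ],
)

```text
t: 11.5
eef_pos: [634.5, -151.6, 145.5]
tcp_rot: [-0.711, 1.569, -0.568]
ft_force: [1.1, -2.9, 1.1]
opening: 0.003
```

Call:
apply_moves(
  increments=[
    [1, 0, 1, 0, 0],
    [1, 0, 3.5, 0.6, -2],
    [1, 0, 3.5, 0.6, -2],
    [1, 0, 4.3, 0.7, -2.5],
    [1, 0, 4.3, 0.7, -2.5],
    [1, 0, 4.3, 0.7, -2.5],
    [1, 0, 4.3, 0.7, -2.5],
    [1, 0, 4.3, 0.7, -2.5],
    [1, 0, 4.3, 0.7, -2.5],
    [1, 0, 4.3, 0.7, -2.5],
  ],
)

```text
t: 12.5
eef_pos: [628.4, -113.8, 144.5]
tcp_rot: [-3.025, 1.57, -2.503]
ft_force: [0.5, -3.1, 0.2]
opening: 0.007
```

Run:
```python
from h import *
p,R=st(); h=np.arctan2(R[1,1],R[0,1]);th=h-np.pi/2
d=p[:2]-[533.3,-148.1];print(th,'along',d@[np.cos(th),np.sin(th)],'perp',d@[-np.sin(th),np.cos(th)]); c=shot('wrist'); wm(c,'red',False)
```

```text
12.5 pos [ 628.4 -113.8  144.5] ty [-0.499  0.867 -0.   ] tz [ 0.867  0.499 -0.   ] F [ 0.5 -3.1  0.2] open 0.01
0.522221600263931 along 99.57111012001516 perp -17.710755989686383
dir 1 ang -2.598 len 112.2 tip [ 544.7 -139.9] pivot [651.7 -75.3] 
dir -1 ang 0.543 len 112.2 tip [640.7 -81.9] pivot [ 533.7 -146.5]
```

Call:
apply_moves(
  increments=[
    [1, 0, 4.3, 0.7, -2.5],
    [1, 0, 4.3, 0.7, -2.5],
    [1, 0, 4.3, 0.7, -2.5],
    [1, 0, 4.3, 0.7, -2.5],
    [1, 0, 4.3, 0.7, -2.5],
    [1, 0, 4.3, 0.7, -2.5],
    [1, 0, 4.3, 0.7, -2.5],
    [1, 0, 4.3, 0.7, -2.5],
    [1, 0, 4.3, 0.7, -2.5],
    [1, 0, 4.3, 0.7, -2.5],
  ],
)

```text
t: 13.55
eef_pos: [605.8, -77.1, 144.5]
tcp_rot: [-2.536, 1.571, -1.578]
ft_force: [1.7, -3.3, -0.0]
opening: 0.006
```

Call:
apply_moves(
  increments=[
    [1, 0, 4.3, 0.7, -2.5],
    [1, 0, 4.3, 0.7, -2.5],
    [1, 0, 4.3, 0.7, -2.5],
    [1, 0, 4.3, 0.7, -2.5],
    [1, 0, 4.3, 0.7, -2.5],
    [1, 0, 4.3, 0.7, -2.5],
    [1, 0, 4.3, 0.7, -2.5],
    [1, 0, 4.3, 0.7, -2.5],
    [1, 0, 4.3, 0.7, -2.5],
    [1, 0, 0, 0, 0],
  ],
)

```text
t: 14.55
eef_pos: [573.5, -54.8, 144.5]
tcp_rot: [1.309, 1.57, 2.658]
ft_force: [0.6, -0.1, 0.4]
opening: 0.009
```

Run:
```python
from h import *
p,R=st(); h=np.arctan2(R[1,1],R[0,1]);th=h-np.pi/2
d=p[:2]-[533.3,-148.1];print(th%6.283,'along',d@[np.cos(th),np.sin(th)],'perp',d@[-np.sin(th),np.cos(th)]); c=shot('wrist'); wm(c,'red',False)
```

```text
14.55 pos [573.5 -54.8 144.5] ty [-0.975  0.22   0.001] tz [0.22  0.975 0.   ] F [ 0.6 -0.1  0.4] open 0.01
1.348569570674126 along 99.85992064209064 perp -18.621916500205774
dir 1 ang -1.766 len 112.3 tip [ 535.4 -135.3] pivot [559.7 -12.7] 
dir -1 ang 1.375 len 112.3 tip [557.3 -25.2] pivot [ 533.  -147.8]
```

Call:
apply_moves(
  increments=[
    [1, 0, 2.6, 0.4, -1.5],
    [1, 0, 2.6, 0.4, -1.5],
    [1, 0, 2.6, 0.4, -1.5],
    [1, 0, 2.6, 0.4, -1.5],
    [1, 0, 2.6, 0.4, -1.5],
    [1, 0, 2.6, 0.4, -1.5],
    [1, 0, 1.8, 0.3, -1],
    [1, 0, 1.8, 0.3, -1],
    [1, 0, 1, 0.1, -0.5],
    [1, 0, 0, 0, 0],
  ],
)

```text
t: 15.6
eef_pos: [554.0, -49.3, 144.6]
tcp_rot: [1.71, 1.57, -3.025]
ft_force: [1.3, 0.6, -0.1]
opening: 0.003
```

Call:
apply_moves(
  increments=[
    [1, 0, 1, 0.1, -0.5],
    [1, 0, 1, 0.1, -0.5],
    [1, 0, 0.8, 0, 0],
    [1, 0, 0, 0, 0],
  ],
)

```text
t: 16.0
eef_pos: [551.3, -49.0, 144.6]
tcp_rot: [1.757, 1.571, -2.961]
ft_force: [1.6, 1.0, -0.9]
opening: 0.006
```

Call:
apply_moves(
  increments=[
    [1, 0, 1, 0.1, -0.5],
    [1, 0, 0.8, 0, 0],
    [1, 0, 0, 0, 0],
  ],
)

```text
t: 16.3
eef_pos: [549.5, -49.0, 144.6]
tcp_rot: [2.285, 1.571, -2.423]
ft_force: [1.6, 0.7, -0.6]
opening: 0.003
```

Run:
```python
from h import *
p,R=st(); h=np.arctan2(R[1,1],R[0,1]);th=h-np.pi/2
d=p[:2]-[533.3,-148.1];print(th%6.283,'along',d@[np.cos(th),np.sin(th)],'perp',d@[-np.sin(th),np.cos(th)]); c=shot('wrist'); wm(c,'red',False)
```

```text
16.3 pos [549.5 -49.  144.6] ty [-1.    -0.004  0.   ] tz [-0.004  1.    -0.   ] F [ 1.6  0.7 -0.6] open 0.0
1.574305517420835 along 99.08891179616342 perp -16.56240972463443
dir 1 ang -1.516 len 112.2 tip [ 532.5 -135.5] pivot [525.7 -10.7] 
dir -1 ang 1.625 len 112.2 tip [526.4 -23.5] pivot [ 533.2 -148.3]
```

Call:
apply_moves(
  increments=[
    [1, 0, 1, 0.1, -0.6],
    [1, 0, 1, 0.1, -0.6],
    [1, 0, 0, 0, 0],
  ],
)

```text
t: 16.65
eef_pos: [547.5, -48.8, 144.6]
tcp_rot: [2.413, 1.571, -2.274]
ft_force: [0.8, 1.9, -0.4]
opening: 0.005
```

Call:
apply_moves(
  increments=[
    [1, 0, 1, 0.1, -0.6],
    [1, 0, 1, 0.1, -0.6],
    [1, 0, 0, 0, 0],
  ],
)

```text
t: 16.95
eef_pos: [546.7, -48.6, 144.8]
tcp_rot: [-1.651, 1.568, -0.034]
ft_force: [9.2, 3.2, -2.7]
opening: 0.009
```

The force rose from about 2 N to 9 N while the finger stopped advancing, so the lever is at the stop. I'll back off, lift and check.

Call:
apply_moves(
  increments=[
    [1, 0, -4, 0, 0],
    [1, 0, -12, 0, 0],
    [1, 0, -20, 0, 0],
    [1, -15, -5, 0, 0],
    [1, -35, 0, 0, 0],
    [1, -35, 0, 0, 0],
    [1, -15, 0, 0, 0],
    [1, 0, 0, 0, 0],
  ],
)

```text
t: 17.75
eef_pos: [587.6, -47.0, 246.7]
tcp_rot: [-1.914, 1.567, -0.298]
ft_force: [0.6, -0.5, -0.3]
opening: 0.006
```

Run:
```python
from h import *
st(); c=shot('wrist','w5.png'); wm(c,'red',False)
```

```text
17.75 pos [587.6 -47.  246.7] ty [-0.999 -0.046 -0.003] tz [-0.046  0.999 -0.001] F [ 0.6 -0.5 -0.3] open 0.01
dir 1 ang 1.652 len 111.5 tip [524.9 -24.3] pivot [ 535.  -148.9] 
dir -1 ang -1.49 len 111.5 tip [ 533.9 -135.4] pivot [523.8 -10.8]
```

View pics/w5.png

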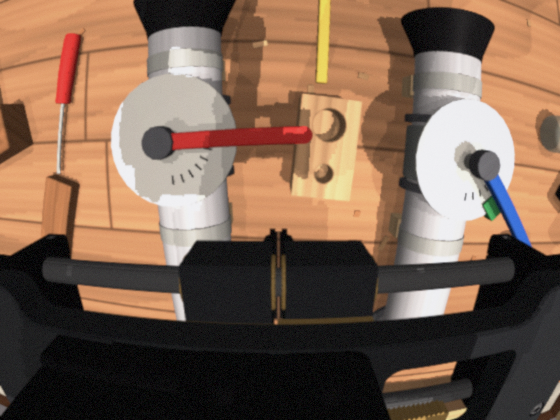

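The red lever reads 1.652 rad world. Less the pipe yaw of about 0.077, that is about 1.57, square across the pipe and at the stop. The blue lever still lies over the tab. One top-view check, then I hand in.

Run:
```python
from h import *
a=shot('top')
for m,s,k in comps(masks(a['pixels'])['blue']):
    if 150<k[0]<300 and 150<k[1]<260: print('blue',line(a,m,152)[1],s)
st(); print(env.job_done())
```

```text
blue [-0.71654271 -0.69754323] [195 183  31  33 180]
17.85 pos [586.5 -46.8 243.9] ty [-0.999 -0.046  0.001] tz [-0.046  0.999 -0.   ] F [-0.1 -0.4 -0.2] open 0.0
the job is handed in; nothing more can be done
None
```

I pushed the blue lever round to the green tab with the closed fingertips. I then swept the red lever anticlockwise to its shut stop, and handed the job in at 17.9 s with no verdict reported.

- **Blue lever:** after backing off, the wrist camera put it at 0.768 rad (world) and the tab's middle at about 0.77. The tab estimate ranged from 0.76 to 0.80 depending on the pivot used. The last top view put the lever at 0.772, so it is well inside the 0.10 limit.
- **Red lever:** the push force rose from about 2 N to 9 N as it met the stop. After backing off, the camera read 1.652 rad world. Less a rough pipe yaw of 0.077, that is about 1.57 on the lever's scale.
- **Disagreements:** the top and wrist views put the pivots 2 to 4 mm apart. Shortly before the stop, the camera read the red lever about 0.05 rad ahead of the tool angle. Neither affected the result.
- **Clearance:** the arm finished with the TCP at about 244 mm, above everything, and the wrist force was near zero. Measured wrist forces stayed at or below about 10 N at the end of each move call. The tab and the bench items looked unmoved in the pictures, but I did not measure the bench items.

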